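# Pin the slide carriage under the jig bridge

### The arm

A 6-joint arm with a two-finger parallel gripper is mounted at the origin on the work surface; the furniture and walls round the work are solid. World frame = base frame: x ahead of the robot, y to its left, z up, the work surface at z = 0. Lengths are in m, angles in rad, forces in N, time in s.
With the tool pointing down it reaches from about 0.3 to 0.775 m from the base axis. Payload 14.6 kg.
Tool frame: the origin (TCP) lies at the centre of the arm's flange, where the gripper is bolted on; the fingertips stand 199 mm ahead of it and the grasp point (between the pads) lies 180 mm ahead of it; z points along the fingers, y is the line along which they close (so a half turn about z gives the same grasp; the last joint's range is limited). The gripper opens to 94 mm and grips with 3 to 60 N. Pads are 16 mm wide; open, the fingers measure 119 mm over their backs; the gripper's body (75 mm by 177 mm) begins 78 mm behind the grasp point.
Start: joints at [1.091, 0.3, 1.521, -0, 1.321, -0.067], TCP at [0.221, 0.504, 0.405] pointing down, gripper open.
Joint ranges: [-3.03, 3.03], [-0.79, 2.21], [0.23, 2.52], [-1.04, 4.18], [0, 3.07], [-2.55, 2.55]. Speed limits (rad/s): [2.22, 2.22, 2.57, 3.14, 3.14, 3.14].

### API

Orientations are given as [roll, pitch, yaw] about the fixed x, y, z axes, in that order (R = Rz(yaw) Ry(pitch) Rx(roll)).
In Python, from station import ctrl gives the robot as it stands. The module is installed in compiled form; this text tells all that it offers.
- The arm moves only by the tool servo_tool, never from a script. Its argument "motion" is a list of rows, each a list of 5 numbers: the closure, from 0 (fully open) to 1 (shut), then the shift along the world's x, y, z in cm, then the turn about the world's z in degrees. A call has 1 to 20 rows; each row is the pose to reach, as a shift and turn from the pose commanded when the call began; what a row does not reach only later rows make up. A row lasts 1/8 s, in which the tool goes at most 62.5 mm and 10.7 degrees, less where a joint would pass 70% of its speed; a pose out of reach is approached as far as the arm can. A call with a gripper value outside its range is refused whole. The fingers move at their own pace and stop on an object; "squeeze" is the grip in N (left out, the last holds). Time passes only in rows, so rows that repeat a pose let the fingers close. It gives the time, the measured TCP pose, the force, the opening and the grip force at its end, in the units of the state.
- ctrl.get_obs(): the state, without advancing time (a new reading comes with each control period).
- ctrl.camera(name): name is "scene" or "top"; returns a dict with "image" (480x640x3 uint8, red, green, blue), "fx", "fy", "cx", "cy" (pixels), "dist" ([k1, k2, p1, p2, k3] as OpenCV has them; the pictures are not rectified), "camera_from_world" (4x4, takes a point from world to camera coordinates). Camera axes: x right, y up, looking along -z (the intrinsics and any distortion apply to the point x, -y, -z); pixel columns grow to the right and rows downward; lengths in m; the calibration is good to about 2 mm. A picture is of the moment at which its call begins. There is no depth.
- ctrl.hand_in(): hands the job in; it is judged then, once.
The state is a dict: "time_s": time; "qpos": joint angles; "joint_vel": joint speeds; "tau": joint torques, N m; "ee_pos": TCP position; "eef_rot": TCP orientation; "force": force on the tool from outside, world axes, zero at the start; "moment": the same for the moment, N m; "grip_width": finger opening in m; "grip_force": force on a finger pad.
Only numpy, scipy, OpenCV 4.12 (cv2) and the standard library are available. Lean on these libraries where they do the work, as an engineer would, in place of code of your own. Each camera call takes 0.05 s, during which the arm holds its last target. There are 200 camera calls.

### The job

On the alignment jig, first push the carriage along its rails until it clicks into its other station, with its bushing under the bridge. Then take the longer of the two guide pins from the rack and thread it, handle up, down through the bridge bushing and on through the carriage bushing, so that its tip sticks out below the carriage but hangs clear of the jig's base plate. Finish while still gripping the pin there; do not let go, and leave the shorter pin and the things standing around where they are.

Things in the scene. Friction and masses are not known exactly. Their poses are not given: they have to be found in the camera images.
- jig: The fixed jig: a grey base plate 140 x 204 x 8 mm with two low rails along the jig's y axis and a bridge (aluminium portal, 132 mm along the jig's x axis, 44 mm along y, top at z = 97 mm, posts at x = +-59 mm) over them. Origin: on the desk, exactly below the bridge bushing; z up. The base plate runs from y = -48 to y = +156 mm, the rails from -41 to +149 mm. The jig stands on the desk at z = 0 and its z axis is vertical.
- upper_bush (a point): Centre of the mouth of the bridge bushing: a square brass block 32 x 32 x 16 mm in the bridge with a vertical 13 mm bore that opens upward in a 3 mm lead-in. The mouth is 99 mm above the desk, the bore ends at 83 mm.
- lower_bush (a point): Centre of the mouth of the carriage bushing: an equal brass block with a 13 mm vertical bore and 3 mm lead-in. The mouth is 54 mm above the desk, the bore is 16 mm long and opens below the carriage at 38 mm; below it is free space down to the base plate's top at 8 mm. It moves with the carriage and is exactly under the bridge bushing at the second station.
- carriage (a joint): Carriage travel in m along jig -y: 0 at the first station (the start), 0.060 at the second, bushing under the bridge; stops at -0.003 and 0.064. A sprung ball drops between two ribs on the carriage at each station: about 4 N push it out of the first or over the rib into the second, 1 to 2 N between; within 4 mm of a station the ball draws it in and centres it to about 1 mm.
- carriage_handle (a point): Point on the axis of the carriage's upright push handle, 70 mm above the desk: a black post 14 mm in diameter from 54 to 82 mm above the desk with an 18 mm knob on top up to 88 mm. It stands on the carriage 60 mm behind (jig +y of) the carriage bushing. The carriage is an aluminium plate 88 mm wide (jig x), 104 mm long (from 26 mm ahead of its bushing to 78 mm behind), its top 50 mm above the desk.
- rack: Fixed grey rack block 52 x 122 x 35 mm (foot 64 x 134 mm) with two 11 mm sockets 70 mm apart along its y axis (at y = -35 and +35 mm, floor 5 mm above the desk). Origin: centre of its underside. One pin stands in each socket; which is where varies.
- long_pin_mid (a point): The longer guide pin, steel, 135 mm long, 0.1 kg: this point is on its axis half-way up, z along the axis towards the handle. Shaft 10 mm in diameter, its lowest 8 mm tapered to a 5 mm flat tip; the upper 40 mm are a handle 16 mm in diameter, whose centre lies 47.5 mm above this point. It stands upright in the rack.
- long_pin_tip (a point): The lower end of the longer pin, on its axis, 67.5 mm below its mid point.
- long_pin: The same longer pin as a body; origin at its lower tip, z up along the pin.
- short_pin_mid (a point): The shorter guide pin, 80 mm long, otherwise alike (10 mm shaft, 16 x 40 mm handle); point half-way up. Stands in the other socket; to be left there.
- filter_cube: Black filter cube about 40 mm, standing on the desk; bystander. Origin: centre of its underside.
- oil_bottle: Brown bottle, 30 mm in diameter, 62 mm high; bystander. Origin: centre of its underside.
- stain_tub: Small white tub, 36 mm in diameter, 48 mm high; bystander. Origin: centre of its underside.
Things that resemble listed ones, but are neither listed nor needed, are in the scene too. What is shaped like the long_pin but red or yellow is not meant.

How it is judged:
By the outcome, as a careful person would: the job done as asked, in the order asked, and still so for the second after the job is handed in, while the arm keeps its last pose, push and grip.
It also fails if it takes over 58 s, if anything falls off the work surface, if the arm or the gripper's body presses on something with over 40 N, if the wrist force passes 120 N, or if a joint passes its speed limit or range.

## Working session

There is one attempt and no reset: what is moved stays moved. The work goes in short steps, Python scripts to look and compute and a tool call to move; the robot and the scene stay as the last step left them, time stands still between calls to the robot, and variables do not carry over. Pictures are saved under pics/ and viewed, at most 12 in all, crops included, and the job is handed in when it is done.

Besides the shell and the picture viewer there is one more tool, called after "Request:" as a command line: name --pt "numbers of a row" for each row, then --argument value for the rest. servo_tool: Moves the arm, as the interface text tells. Its arguments: {"type":"object","properties":{"motion":{"type":"array","items":{"type":"array","items":{"type":"number"}}},"squeeze":{"type":"number"}},"required":["motion"]}

```bash
mkdir -p pics; cat > h.py <<'E'
import numpy as np, cv2
from station import ctrl
def cam(n,save=None):
    c=ctrl.camera(n)
    if save: cv2.imwrite('pics/'+save,c['image'][:,:,::-1])
    return c
def K(c): return np.array([[c['fx'],0,c['cx']],[0,c['fy'],c['cy']],[0,0,1.]])
def ray(c,p):
    u=cv2.undistortPoints(np.array([[p]],float),K(c),np.array(c['dist'],float))[0,0]
    M=np.array(c['camera_from_world']);R=M[:3,:3];t=M[:3,3]
    return -R.T@t, R.T@np.array([u[0],-u[1],-1.])
def onz(c,p,z):
    o,d=ray(c,p); return o+d*(z-o[2])/d[2]
def proj(c,P):
    M=np.array(c['camera_from_world']);q=(M[:3,:3]@np.atleast_2d(P).T).T+M[:3,3]
    q=q*[1,-1,-1]
    return cv2.projectPoints(q,np.zeros(3),np.zeros(3),K(c),np.array(c['dist'],float))[0][:,0]
def tri(c1,p1,c2,p2):
    (o1,d1),(o2,d2)=ray(c1,p1),ray(c2,p2)
    s=np.linalg.lstsq(np.c_[d1,-d2],o2-o1,rcond=None)[0]
    a,b=o1+d1*s[0],o2+d2*s[1]; return (a+b)/2,np.linalg.norm(a-b)
E
python3 - <<'E'
from h import *
for n in('scene','top'):
    c=cam(n,n+'0.png'); M=np.array(c['camera_from_world']); print(n,-M[:3,:3].T@M[:3,3],M[2,:3],c['fx'])
print(ctrl.get_obs())
E
```

```text
scene [ 0.18449867 -1.06718467  0.66833203] [-0.31912128 -0.81311258  0.48683626] 588.3641882247572
top [ 0.37475701 -0.10099291  0.96066339] [-0.22068866 -0.02100617  0.97511807] 440.40019251990077
{'time_s': 0.1, 'qpos': array([ 1.09141804e+00,  3.00379981e-01,  1.52153513e+00, -3.04134432e-05,
        1.32068063e+00, -6.66222099e-02]), 'joint_vel': array([-4.80991227e-04, -2.39057360e-03, -3.22694795e-03,  8.66759430e-04,
        3.10546711e-03,  2.59988333e-05]), 'tau': array([ 1.62058379e-03, -5.32639682e+01, -3.53288591e+01,  7.09515531e-02,
        2.34733050e-02, -8.37524823e-06]), 'ee_pos': array([0.22062279, 0.50376968, 0.40415564]), 'eef_rot': array([-3.14058983e+00, -3.73843354e-05,  2.72884410e+00]), 'force': array([-0.75140617,  0.67493953, -0.12502262]), 'moment': array([ 0.0395372 , -0.01017313,  0.05251162]), 'grip_force': 0.0, 'grip_width': 0.09415244857746041}
```

View pics/scene0.png

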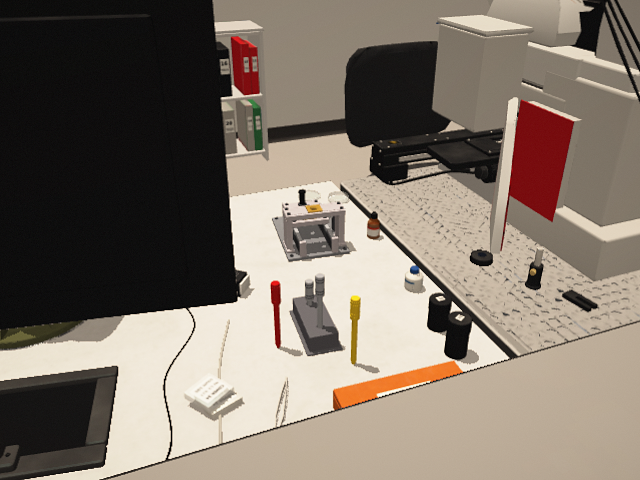

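View pics/top0.png

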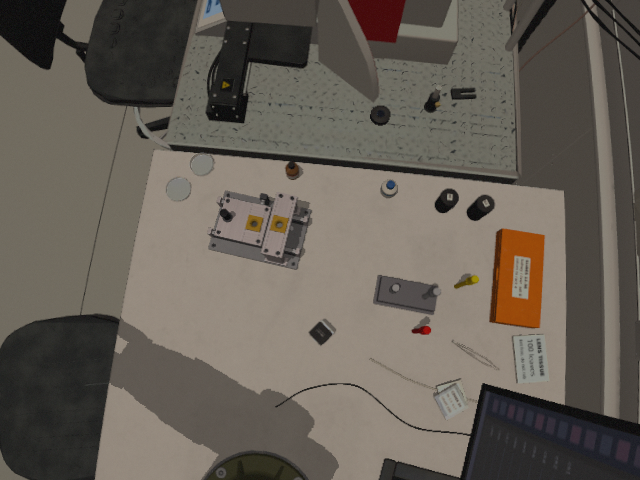

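The scene view shows the jig with its bridge (315,210), the rack (315,320), and the long pin nearest the camera with its handle at (320,280). In the top view the brass bushings are at (255,224) and (279,225), the knob at (226,215), and the long pin at (434,292). Next I'll measure these.

```bash
python3 - <<'E'
from h import *
c=cam('top');s=cam('scene')
def crop(c,x,y,w,h,f): return cv2.resize(c['image'][y:y+h,x:x+w,::-1],None,fx=f,fy=f,interpolation=cv2.INTER_CUBIC)
a=crop(c,200,180,120,95,6.6); cv2.imwrite('pics/a.png',a[:600,:800])
b=cv2.resize(crop(c,365,265,130,75,6),(780,450))[:300*1]; b1=crop(c,370,265,80,55,5); b2=crop(s,285,265,75,90,5)
o=np.zeros((460,790,3),np.uint8);o[:275,:400]=b1;o[:450,405:780]=b2;cv2.imwrite('pics/b.png',o)
hsv=cv2.cvtColor(c['image'],cv2.COLOR_RGB2HSV)
m=cv2.inRange(hsv,(15,110,90),(32,255,255)); m[:, :200]=0;m[:,320:]=0;m[:180]=0;m[275:]=0
for k in cv2.findContours(m,0,2)[0]:
    if cv2.contourArea(k)>30:
        (x,y),wh,an=cv2.minAreaRect(k);print('brass',x,y,wh,an,onz(c,(x,y),.054),onz(c,(x,y),.099))
print('base?',proj(c,[0,0,0]))
E
```

```text
brass 278.82354736328125 223.7058868408203 (15.522278785705566, 15.522278785705566) 14.03624439239502 [0.5994692  0.01904385 0.054     ] [0.58831617 0.01308612 0.099     ]
brass 253.84115600585938 222.96469116210938 (15.076668739318848, 14.75127124786377) 12.52880859375 [0.59555209 0.07237824 0.054     ] [0.58459347 0.06377339 0.099     ]
base? [[255.54401142 514.73000659]]
```

View pics/a.png

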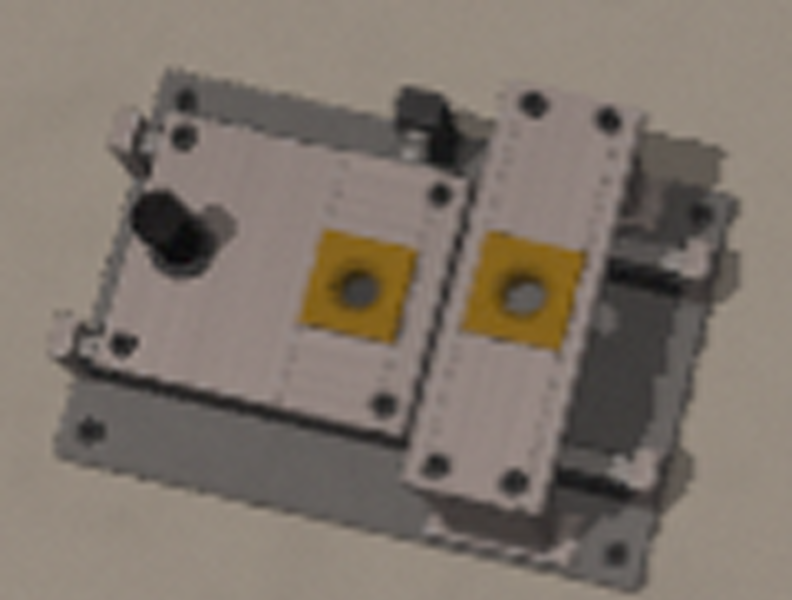

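View pics/b.png

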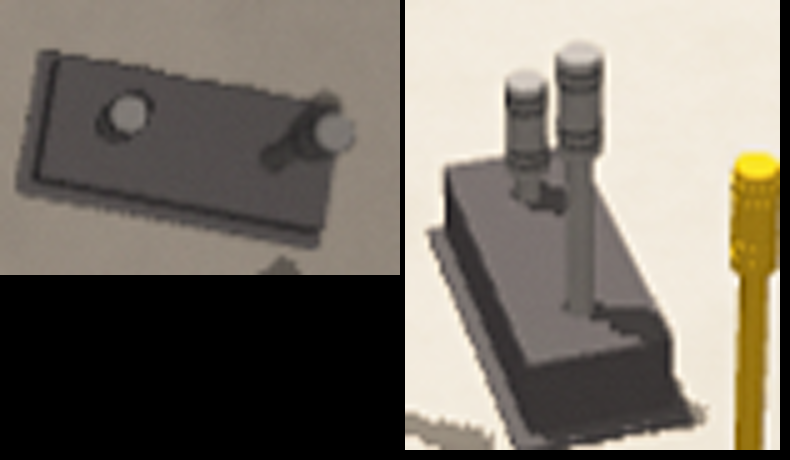

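Crop a: the knob top is at about (223,212), with bridge and bushings clear. Crop b: the long pin's top is at (437,291.4) in the top view and (320,275) in the scene view, and the short pin's top is at (396,288).

```bash
python3 - <<'E'
from h import *
c=cam('top');s=cam('scene')
T=lambda x,y:(200+x/6.6,180+y/6.6)
B=lambda x,y:(370+x/5,265+y/5)
S=lambda x,y:(285+(x-405)/5,265+y/5)
print('knob',onz(c,T(152,212),.088))
b=[onz(c,T(*p),.097) for p in((532,104),(609,120),(435,464),(514,481))]
u=(b[0]+b[1]-b[2]-b[3]);v=b[0]+b[2]-b[1]-b[3];print('bridge mid',sum(b)/4,'xdir',u/np.linalg.norm(u),np.degrees(np.arctan2(u[1],u[0])),'ydir',np.degrees(np.arctan2(v[1],v[0])))
print('upper hole',onz(c,T(525,291),.099),'lower hole',onz(c,T(360,289),.054))
e=[onz(c,T(*p),.008) for p in((170,72),(735,200),(640,590),(55,455))]; print('base',e,np.mean(e,0))
print('long',onz(c,B(335,132),.14),tri(c,B(335,132),s,S(580,52)),'short',onz(c,B(130,115),.085),tri(c,B(130,115),s,S(527,80)))
r=[onz(c,B(*p),.035) for p in((52,55),(333,102),(320,232),(38,180))];print('rack top',r,np.mean(r,0))
print('long base scene',onz(s,S(578,308),.035))
E
```

```text
knob [0.60363602 0.1329971  0.088     ]
bridge mid [0.58853232 0.0124524  0.097     ] xdir [ 0.99202182 -0.12606629  0.        ] -7.242336784384347 ydir 83.7298682282758
upper hole [0.58767011 0.01152845 0.099     ] lower hole [0.59391176 0.07062263 0.054     ]
base [array([0.67515174, 0.15620106, 0.008     ]), array([ 0.64942271, -0.04381029,  0.008     ]), array([ 0.51275243, -0.02739465,  0.008     ]), array([0.53723007, 0.17404172, 0.008     ])] [0.59363924 0.06475946 0.008     ]
long [ 0.47918917 -0.30331633  0.14      ] (array([ 0.47968521, -0.30365774,  0.13906666]), np.float64(0.0007731223719417428)) short [ 0.48479126 -0.23415     0.085     ] (array([ 0.48563325, -0.23449135,  0.08401838]), np.float64(0.0014691357675547803))
rack top [array([ 0.51314557, -0.20687412,  0.035     ]), array([ 0.50519727, -0.32766394,  0.035     ]), array([ 0.44996249, -0.32517514,  0.035     ]), array([ 0.45992482, -0.20519331,  0.035     ])] [ 0.48205753 -0.26622663  0.035     ]
long base scene [ 0.47836827 -0.30549294  0.035     ]
```

Request:
servo_tool --pt "1 4 -3.5 0 5" --pt "1 8 -7 0 10" --pt "1 12 -10.5 0 16.6" --pt "1 16 -14 0 16.6" --pt "1 20 -17.5 0 16.6" --pt "1 24 -21 0 16.6" --pt "1 28 -24.5 0 16.6" --pt "1 32 -28 0 16.6" --pt "1 36 -31.5 0 16.6" --pt "1 38.6 -33.7 0 16.6" --pt "1 38.6 -33.7 -3 16.6" --pt "1 38.6 -33.7 -6 16.6" --pt "1 38.6 -33.7 -6 16.6" --pt "1 38.6 -33.7 -6 16.6" --squeeze 40

```text
time_s: 2.05
ee_pos: [0.6068, 0.1669, 0.3461]
eef_rot: [3.141, 0.001, 3.019]
force: [-0.2, -0.8, -0.2]
grip_width: 0.0002
grip_force: 0.0
```

Request:
servo_tool --pt "1 0 0 -3 0" --pt "1 0 0 -6 0" --pt "1 0 0 -8.5 0" --pt "1 0 0 -8.5 0" --pt "1 -0.12 -1.0 -8.5 0" --pt "1 -0.18 -1.5 -8.5 0" --pt "1 -0.18 -1.5 -8.5 0" --pt "1 -0.18 -1.5 -8.5 0"

```text
time_s: 3.05
ee_pos: [0.6049, 0.1516, 0.2602]
eef_rot: [-3.142, 0.001, 3.018]
force: [0.3, -0.4, -0.4]
grip_width: 0.0004
grip_force: 0.0
```

```bash
python3 - <<'E'
from h import *
c=cam('top');s=cam('scene')
o=np.zeros((480,790,3),np.uint8)
o[:,:400]=cv2.resize(c['image'][150:294,205:325,::-1],(400,480))
o[:400,405:785]=cv2.resize(s['image'][180:260,270:346,::-1],(380,400))
cv2.imwrite('pics/p1.png',o)
E
```

```text
(no output)
```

View pics/p1.png

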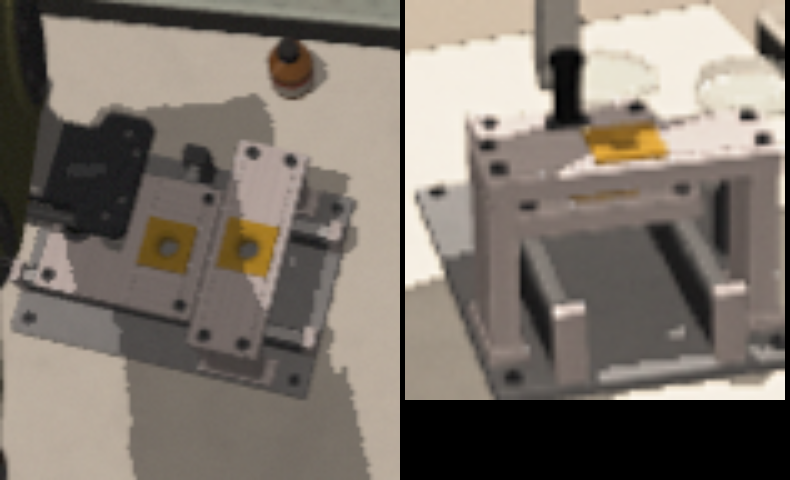

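The closed fingers stand right behind the knob and the path under the bridge is clear. Now pushing.

Request:
servo_tool --pt "1 -0.06 -0.5 0 0" --pt "1 -0.12 -1.0 0 0" --pt "1 -0.18 -1.5 0 0" --pt "1 -0.24 -2.0 0 0" --pt "1 -0.3 -2.5 0 0" --pt "1 -0.36 -3.0 0 0" --pt "1 -0.42 -3.5 0 0" --pt "1 -0.48 -4.0 0 0" --pt "1 -0.54 -4.5 0 0" --pt "1 -0.6 -5.0 0 0" --pt "1 -0.6 -5.0 0 0"

```text
time_s: 4.53
ee_pos: [0.5988, 0.1014, 0.2596]
eef_rot: [-3.141, 0.0, 3.018]
force: [0.2, -0.2, -0.1]
grip_width: 0.0003
grip_force: 0.0
```

```bash
cat > car.py <<'E'
from h import *
c=cam('top')
hsv=cv2.cvtColor(c['image'],cv2.COLOR_RGB2HSV)
m=cv2.inRange(hsv,(15,110,60),(32,255,255)); m[:, :200]=0;m[:,320:]=0;m[:180]=0;m[275:]=0
for k in cv2.findContours(m,0,2)[0]:
    if cv2.contourArea(k)>10: print('brass',cv2.minAreaRect(k))
print(ctrl.get_obs()['force'])
E
python3 car.py
```

```text
brass ((278.47064208984375, 223.61767578125), (15.764815330505371, 15.522278785705566), 14.03624439239502)
[-0.91530262  0.32522475  0.36865228]
```

Request:
servo_tool --pt "1 -0.02 -0.2 0 0" --pt "1 -0.05 -0.4 0 0" --pt "1 -0.06 -0.5 0 0" --pt "1 -0.06 -0.5 0 0"

```text
time_s: 5.08
ee_pos: [0.5982, 0.0967, 0.2596]
eef_rot: [-3.141, -0.0, 3.018]
force: [-0.3, -0.3, -0.3]
grip_width: 0.0005
grip_force: 0.0
```

Request:
servo_tool --pt "1 -0.02 -0.15 0 0" --pt "1 -0.02 -0.15 0 0"

```text
time_s: 5.32
ee_pos: [0.598, 0.0952, 0.2596]
eef_rot: [-3.141, -0.0, 3.018]
force: [-0.2, -0.2, 0.2]
grip_width: 0.0004
grip_force: 0.0
```

Request:
servo_tool --pt "1 -0.02 -0.15 0 0" --pt "1 -0.02 -0.15 0 0"

```text
time_s: 5.58
ee_pos: [0.5978, 0.0938, 0.2597]
eef_rot: [3.141, -0.0, 3.019]
force: [0.2, 1.2, -0.3]
grip_width: 0.0006
grip_force: 0.3
```

```bash
python3 - <<'E'
from h import *
c=cam('top');s=cam('scene')
o=np.zeros((480,790,3),np.uint8)
o[:,:400]=cv2.resize(c['image'][170:266,230:310,::-1],(400,480))
o[:400,405:785]=cv2.resize(s['image'][180:260,270:346,::-1],(380,400))
cv2.imwrite('pics/p2.png',o)
E
```

```text
(no output)
```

View pics/p2.png

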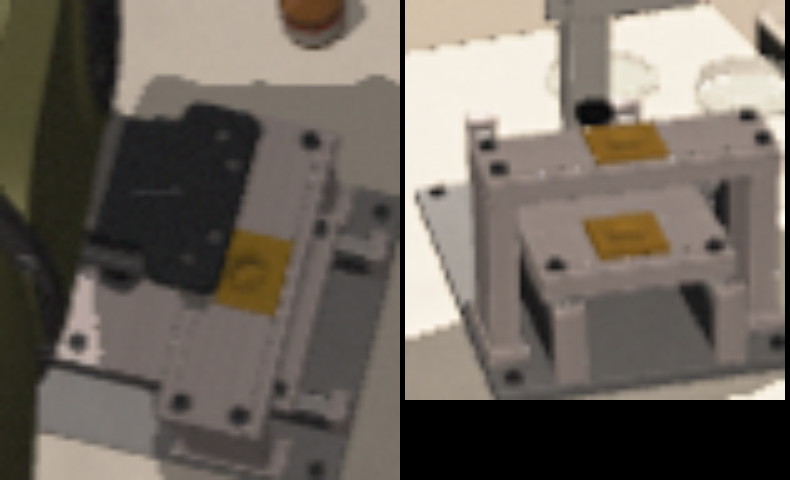

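The carriage is under the bridge, with the lower brass visible at about (314.6,227) in the scene view. Next I'll measure its travel.

```bash
cat > car.py <<'E'
from h import *
s=cam('scene')
hsv=cv2.cvtColor(s['image'],cv2.COLOR_RGB2HSV)
m=cv2.inRange(hsv,(12,110,60),(32,255,255)); m[:, :290]=0;m[:,345:]=0;m[:190]=0;m[250:]=0
r=[]
for k in cv2.findContours(m,0,2)[0]:
    if cv2.contourArea(k)>15:
        M=cv2.moments(k);p=(M['m10']/M['m00'],M['m01']/M['m00']);z=.099 if p[1]<216 else .054
        q=onz(s,p,z);r.append(q);print(p,cv2.contourArea(k),q)
print(ctrl.get_obs()['force'])
E
python3 car.py
```

```text
(313.94117647058823, 226.78594771241828) 102.0 [0.58679145 0.00825619 0.054     ]
(313.42085661080074, 208.20297951582864) 89.5 [0.58663922 0.01011643 0.099     ]
[ 0.36853579 -0.24610478 -0.12140244]
```

Request:
servo_tool --pt "1 0.12 1 0 0" --pt "1 0.24 2 0 0" --pt "1 0.24 2 6 0" --pt "1 0.24 2 12 0" --pt "1 0.24 2 17 0" --pt "0.5 0 -5 18 0" --pt "0.5 -1 -11 18 0" --pt "0.5 -2 -17 18 0" --pt "0.5 -4 -22 18 0" --pt "0.5 -6 -27 18 0" --pt "0.5 -8 -32 18 0" --pt "0.5 -10 -37 18 0" --pt "0.5 -11.8 -39.7 18 0" --pt "0.5 -11.8 -39.7 18 0" --pt "0.5 -11.8 -39.7 18 0"

```text
time_s: 7.6
ee_pos: [0.4804, -0.3024, 0.4397]
eef_rot: [3.141, 0.0, 3.019]
force: [0.6, 0.2, 0.1]
grip_width: 0.047
grip_force: 0.0
```

```bash
python3 car.py; python3 - <<'E'
from h import *
c=cam('top');s=cam('scene')
o=np.zeros((600,790,3),np.uint8)
o[:,:400]=cv2.resize(c['image'][195:255,250:290+0,::-1],(400,600))
o[:375,405:780]=cv2.resize(s['image'][265:355,285:360,::-1],(375,450))[:375]
cv2.imwrite('pics/p3.png',o)
# expected brightness through bore: print patch
E
```

```text
(312.7304526748971, 226.917695473251) 81.0 [0.58408107 0.00865987 0.054     ]
(307.7083333333333, 207.89583333333331) 16.0 [0.57558353 0.01609076 0.099     ]
[-0.43544348  0.35840821  1.02091241]
```

View pics/p3.png

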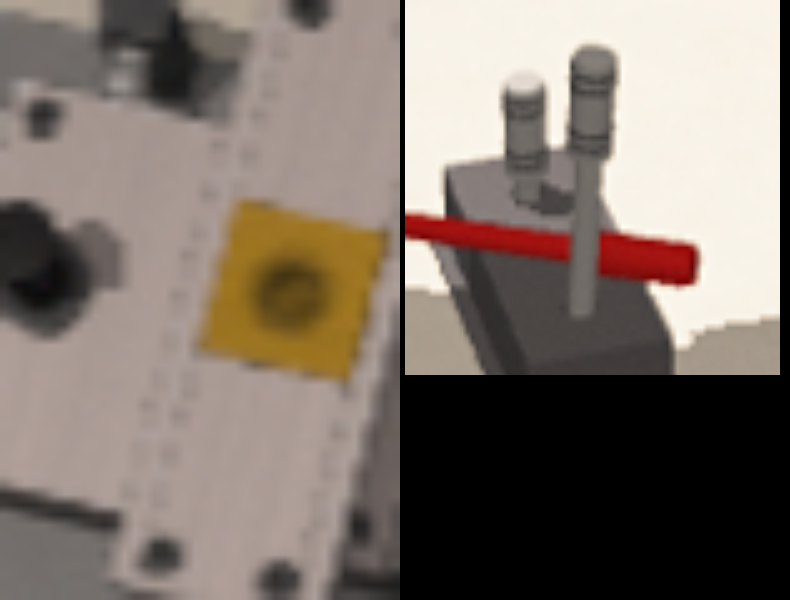

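The red pin-like object now appears to lie across the rack. I'll look at the full scene before anything else.

```bash
python3 - <<'E'
from h import *
c=cam('top');s=cam('scene')
o=np.zeros((600,790,3),np.uint8)
o[:280,:]=cv2.resize(c['image'][250:356,340:640,::-1],(790,280))
o[285:600,:]=cv2.resize(s['image'][180:380,130:630,::-1],(790,315))
cv2.imwrite('pics/p4.png',o)
E
```

```text
(no output)
```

View pics/p4.png

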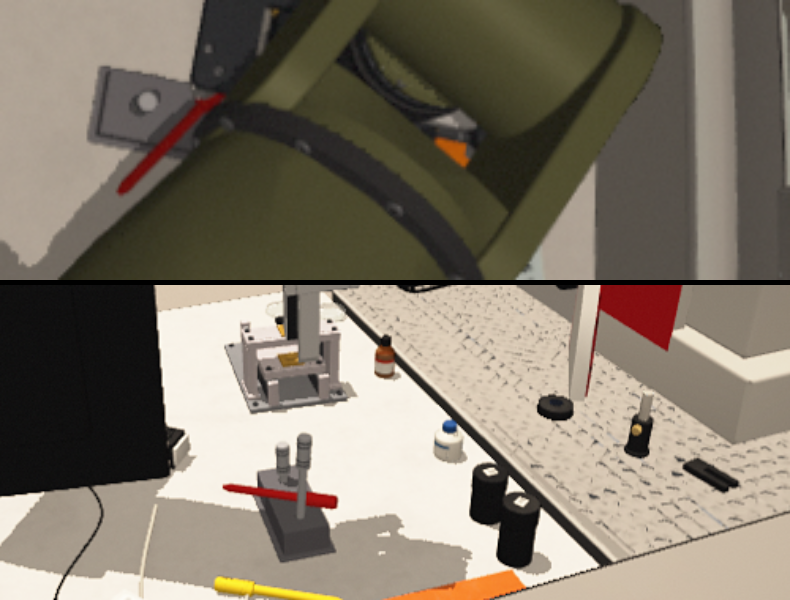

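Both loose decoy pins (red and yellow) have toppled. The arm passed about 10 cm above them, and they stood on 5 mm tips. The red one now lies on the rack behind the long pin, which leans slightly. The carriage bushing shows centred through the bridge bore. I'll work out the lean and turn the gripper so that it closes along it.

Request:
servo_tool --pt "0.4 0 2 0 -10" --pt "0.4 0 4 0 -20" --pt "0.4 0 6 0 -30" --pt "0.4 0 8 0 -40" --pt "0.4 0 10 0 -50" --pt "0.4 0 12 0 -60" --pt "0.4 0 14 0 -70" --pt "0.4 0 15 0 -80" --pt "0.4 0 15 0 -83" --pt "0.4 0 15 0 -83"

```text
time_s: 9.1
ee_pos: [0.4799, -0.1528, 0.4397]
eef_rot: [3.141, 0.0, 1.571]
force: [-0.5, -0.0, 0.4]
grip_width: 0.0565
grip_force: 0.0
```

```bash
python3 - <<'E'
from h import *
c=cam('top');s=cam('scene')
o=np.zeros((600,800,3),np.uint8)
o[:300,:400]=cv2.resize(c['image'][265:325,370:450,::-1],(400,300),interpolation=cv2.INTER_CUBIC)
o[:600,405:785]=cv2.resize(s['image'][260:360,285:348+0,::-1],(378,600),interpolation=cv2.INTER_CUBIC)[:, :380].copy() if False else cv2.resize(s['image'][260:360,285:348,::-1],(380,600),interpolation=cv2.INTER_CUBIC)
o[305:600,:400]=cv2.resize(s['image'][195:245,280:348,::-1],(400,295),interpolation=cv2.INTER_CUBIC)
cv2.imwrite('pics/p5.png',o)
E
```

```text
(no output)
```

View pics/p5.png

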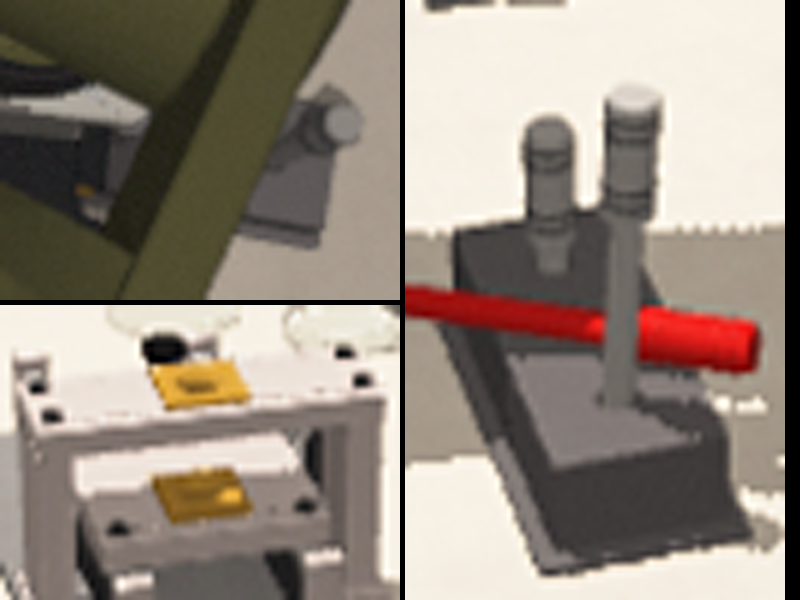

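The long pin's top is now at (438.4,289.8) in the top view and (322.8,276.3) in the scene view. The red pin lies across the rack behind the shaft, well below the handle.

```bash
python3 - <<'E'
from h import *
c=cam('top');s=cam('scene')
t=tri(c,(438.4,289.8),s,(322.8,276.3));print(t,onz(c,(438.4,289.8),.14))
b=onz(s,(320.5,326.7),.035);print(b)
E
python3 car.py
```

```text
(array([ 0.48331074, -0.30646859,  0.13806988]), np.float64(0.0012364795398963847)) [ 0.48245408 -0.30580676  0.14      ]
[ 0.47972034 -0.30632566  0.035     ]
(313.9306260575296, 226.8798646362098) 98.5 [0.58661384 0.00785296 0.054     ]
(313.3068181818182, 208.07386363636363) 88.0 [0.58663178 0.0107999  0.099     ]
[-0.17559584 -0.21631196  0.1165021 ]
```

Request:
servo_tool --pt "0.4 0.24 -4 0 -10" --pt "0.4 0.24 -8 0 -20" --pt "0.4 0.24 -12 0 -30" --pt "0.4 0.24 -15.3 0 -38" --pt "0.4 0.24 -15.3 0 -38" --pt "0.4 0.24 -15.3 -4 -38" --pt "0.4 0.24 -15.3 -8 -38" --pt "0.4 0.24 -15.3 -11 -38" --pt "0.4 0.24 -15.3 -13 -38" --pt "0.4 0.24 -15.3 -14 -38" --pt "0.4 0.24 -15.3 -14 -38" --pt "0.7 0.24 -15.3 -14 -38" --pt "0.8 0.24 -15.3 -14 -38" --pt "1 0.24 -15.3 -14 -38" --pt "1 0.24 -15.3 -14 -38" --pt "1 0.24 -15.3 -14 -38" --pt "1 0.24 -15.3 -14 -38" --pt "1 0.24 -15.3 -14 -38" --squeeze 40

```text
time_s: 11.6
ee_pos: [0.4819, -0.3059, 0.2996]
eef_rot: [-3.138, 0.0, 0.907]
force: [-6.1, 4.9, 6.4]
grip_width: 0.0145
grip_force: 39.8
```

Request:
servo_tool --pt "1 0 0 0.5 0" --pt "1 0 0 1 0" --pt "1 0 0 2 0" --pt "1 0 0 3.5 0" --pt "1 0 0 5 0" --pt "1 0 0 7 0" --pt "1 0 0 9 0" --pt "1 0 0 11 0" --pt "1 0 0 13 0" --pt "1 0 0 14 0" --pt "1 0 0 14 0" --pt "1 0 0 14 0"

```text
time_s: 13.1
ee_pos: [0.4822, -0.3062, 0.439]
eef_rot: [-3.141, 0.0, 0.907]
force: [0.6, -0.2, -1.2]
grip_width: 0.0144
grip_force: 39.9
```

Request:
servo_tool --pt "1 1 3 0 5" --pt "1 2 6 0 10" --pt "1 3 9 0 15" --pt "1 4 12 0 20" --pt "1 5 15 0 25" --pt "1 6 18 0 30" --pt "1 7 21 0 35" --pt "1 8 24 0 35" --pt "1 9 27 0 35" --pt "1 10 30 0 35" --pt "1 10.5 31.5 0 35" --pt "1 10.6 31.8 0 35" --pt "1 10.6 31.8 0 35" --pt "1 10.6 31.8 0 35"

```text
time_s: 14.85
ee_pos: [0.5881, 0.011, 0.4397]
eef_rot: [3.142, 0.0, 1.517]
force: [0.6, -0.4, -1.2]
grip_width: 0.0147
grip_force: 39.9
```

```bash
python3 - <<'E'
from h import *
c=cam('top');s=cam('scene')
P=proj(s,[.588,.0125,.26]);Q=proj(s,[.588,.0125,.14]);print(P,Q,proj(c,[.588,.0125,.14]))
o=np.zeros((600,800,3),np.uint8)
o[:480,:390]=cv2.resize(s['image'][120:240,265:363-0,::-1],(390,480),interpolation=cv2.INTER_CUBIC)
o[:600,400:800]=cv2.resize(c['image'][180:300,240:320,::-1],(400,600),interpolation=cv2.INTER_CUBIC)
cv2.imwrite('pics/p6.png',o)
E
```

```text
[[313.01572802 137.08663686]] [[313.47216709 190.51483684]] [[276.99238009 218.54787201]]
```

View pics/p6.png

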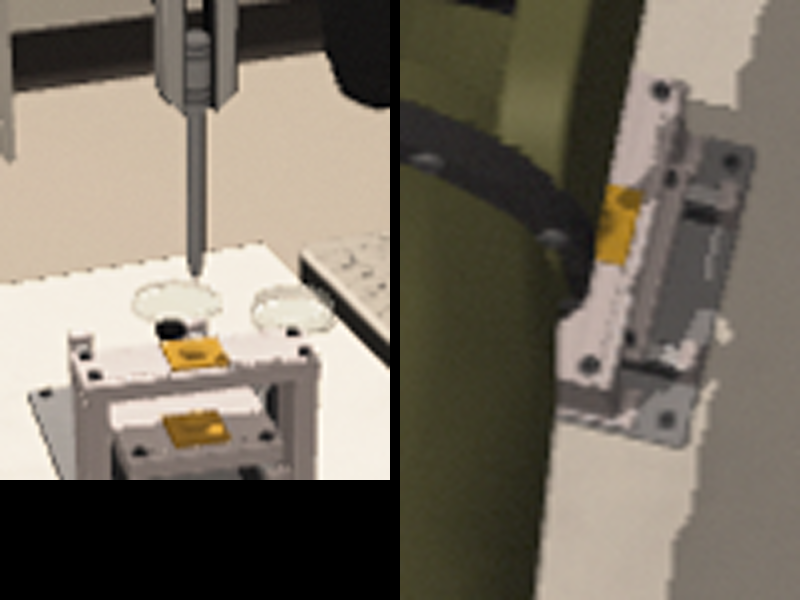

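The gripped pin hangs vertically above the bridge, with its tip at about (314.2,188.7) in the scene view and the mouth at about (313.5,208). Now a sub-pixel check of the lateral error.

```bash
python3 - <<'E'
from h import *
s=cam('scene');im=s['image'].astype(float).sum(2)
for y in range(148,192,3):
    r=im[y,304:326]; bg=np.median(np.r_[r[:5],r[-5:]]); w=np.clip(bg-r-60,0,None)
    print(y,round((w*np.arange(304,326)).sum()/max(w.sum(),1),2),round(w.sum()))
hsv=cv2.cvtColor(s['image'],cv2.COLOR_RGB2HSV)
# bore of upper bush: dark centroid in brass
print(im[202:215,306:322].astype(int))
for z in(.25,.2,.145,.099): print(z,proj(s,[[.588,.011,z],[.598,.011,z],[.588,.021,z]]).round(2).tolist())
E
```

```text
148 313.3 1403
151 314.06 1126
154 314.05 1130
157 314.05 1144
160 314.04 1132
163 314.04 1158
166 314.05 1156
169 314.08 1129
172 314.08 1141
175 314.1 1148
178 314.07 1175
181 314.59 1192
184 311.65 1830
187 313.57 1157
190 312.38 88
[[ 64  77  70  62  33 128 337 316 315 318 400 626 725 719 713 711]
 [ 43  50  46  39  36 180 427 604 554 508 384 623 712 646 706 708]
 [  3   5  37 121 202 406 468 567 600 582 469 531 571 545 690 677]
 [531 418 378 400 419 482 472 465 497 506 477 454 444 497 633 668]
 [539 480 459 461 455 435 424 427 428 433 447 450 457 466 557 680]
 [386 454 454 435 352 382 388 383 396 404 438 437 453 463 506 642]
 [322 461 456 434 315 288 272 273 280 286 353 428 453 445 351 466]
 [560 384 458 450 415 321 228 248 264 299 346 463 441 323 242 296]
 [649 402 458 461 460 435 412 418 428 440 439 435 412 305 312 296]
 [680 607 440 412 382 378 365 346 338 318 311 304 367 395 332 403]
 [681 599 292 322 409 408 432 506 529 613 632 633 662 655 612 579]
 [667 515 626 641 668 641 610 565 524 541 539 528 541 524 510 469]
 [496 392 534 531 529 515 482 418 378 349 331 326 323 330 330 337]]
0.25 [[313.31, 141.97], [317.86, 141.36], [311.61, 140.42]]
0.2 [[313.5, 164.69], [317.95, 164.03], [311.83, 163.01]]
0.145 [[313.7, 188.66], [318.06, 187.95], [312.06, 186.87]]
0.099 [[313.86, 207.93], [318.14, 207.19], [312.25, 206.05]]
```

Request:
servo_tool --pt "1 -0.1 0.08 0 0" --pt "1 -0.1 0.08 -2 0" --pt "1 -0.1 0.08 -3.5 0" --pt "1 -0.1 0.08 -4.2 0" --pt "1 -0.1 0.08 -4.7 0" --pt "1 -0.1 0.08 -5 0" --pt "1 -0.1 0.08 -5.2 0" --pt "1 -0.1 0.08 -5.2 0"

```text
time_s: 16.0
ee_pos: [0.5873, 0.0126, 0.3877]
eef_rot: [3.141, 0.0, 1.518]
force: [-0.1, -0.6, -1.1]
grip_width: 0.0143
grip_force: 39.9
```

Request:
servo_tool --pt "1 0 0 -0.3 0" --pt "1 0 0 -0.6 0" --pt "1 0 0 -0.8 0" --pt "1 0 0 -0.8 0"

```text
time_s: 16.5
ee_pos: [0.5872, 0.0126, 0.3795]
eef_rot: [-3.141, -0.0, 1.518]
force: [-0.1, -0.4, -1.4]
grip_width: 0.0143
grip_force: 39.9
```

Request:
servo_tool --pt "1 0 0 -0.5 0" --pt "1 0 0 -1 0" --pt "1 0 0 -1.5 0" --pt "1 0 0 -2 0" --pt "1 0 0 -2.5 0" --pt "1 0 0 -2.5 0"

```text
time_s: 17.25
ee_pos: [0.5872, 0.0126, 0.3542]
eef_rot: [-3.141, -0.0, 1.518]
force: [0.7, -0.1, -0.2]
grip_width: 0.0145
grip_force: 39.9
```

Request:
servo_tool --pt "1 0 0 -0.4 0" --pt "1 0 0 -0.8 0" --pt "1 0 0 -1.2 0" --pt "1 0 0 -1.2 0"

```text
time_s: 17.75
ee_pos: [0.5872, 0.0126, 0.3423]
eef_rot: [-3.141, 0.0, 1.518]
force: [0.4, 0.8, -1.9]
grip_width: 0.0142
grip_force: 39.9
```

Request:
servo_tool --pt "1 0 0 -0.5 0" --pt "1 0 0 -1 0" --pt "1 0 0 -1.5 0" --pt "1 0 0 -2 0" --pt "1 0 0 -2.5 0" --pt "1 0 0 -2.5 0" --pt "1 0 0 -2.5 0"

```text
time_s: 18.62
ee_pos: [0.5873, 0.0126, 0.3178]
eef_rot: [3.141, -0.0, 1.518]
force: [0.2, -0.5, -0.8]
grip_width: 0.0144
grip_force: 39.9
```

```bash
python3 - <<'E'
from h import *
s=cam('scene')
print(proj(s,[[.587,.0126,.0227],[.587,.0126,.038]]))
a=s['image'];o=np.zeros((600,800,3),np.uint8)
o[:500,:400]=cv2.resize(a[160:260,275:355,::-1],(400,500),interpolation=cv2.INTER_CUBIC)
o[:300,405:795]=cv2.resize(a[200:380,170:404,::-1],(390,300))
cv2.imwrite('pics/p7.png',o)
E
```

```text
[[313.44575242 238.21609044]
 [313.39238622 232.23642665]]
```

View pics/p7.png

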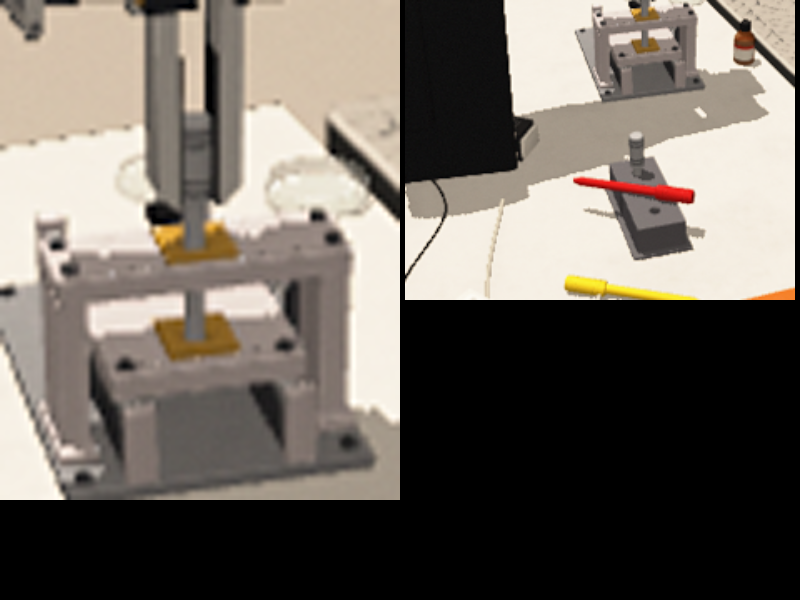

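The pin runs through both brass bushings without side force. By the arm's pose its tip is at about z = 23 mm, between 8 and 38 mm, and the short pin is still in the rack. Handing in.

```bash
python3 -c "
from station import ctrl
print(ctrl.hand_in())"
```

```text
the job is handed in; nothing more can be done
None
```

I pushed the carriage to its second station and threaded the long pin through both bushings, still gripped, with its tip at about 23 mm by arm pose; but the loose red and yellow decoy pins toppled during the run for a reason I could not establish (possibly the arm), and the red one now lies across the rack.

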